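# Find the tin that rattles and hold it out over the board

## Robot

A 6-joint arm with a two-finger parallel gripper is mounted at the origin on the work surface. World frame = base frame: x ahead of the robot, y to its left, z up, the work surface at z = 0. Lengths are in m, angles in rad, forces in N, time in s.
With the tool pointing down it reaches from about 0.3 to 0.875 m from the base axis. Payload 6.4 kg.
Tool frame: the origin (TCP) lies at the very end of the fingers, on their centre line; the grasp point (between the pads) lies tcp_to_grasp behind it (tcp_to_grasp is the distance from the TCP to the grasp point, in m); z points along the fingers, y is the direction in which the jaws open and shut (so a half turn about z gives the same grasp; the last joint's range is limited). The gripper opens to 85 mm and grips with 20 to 120 N. Pads are 22 mm wide; open, the fingers measure 114 mm over their backs; the gripper's body (76 mm by 85 mm) begins 54 mm behind the grasp point. The pads swing forward as they close: fully open they stand 13 mm farther back than shut.
Start: joints at [1.087, 0.181, 1.607, -0, 1.354, -0.206], TCP at [0.158, 0.553, 0.231] pointing down, gripper open.
Joint ranges: [-2.99, 2.99], [-0.89, 2.07], [0.3, 2.58], [-1.14, 4.28], [0, 2.63], [-3.12, 3.12]. Speed limits (rad/s): [2.57, 2.57, 3.01, 3.14, 3.14, 3.14].

## Interface

Orientations are given as a unit quaternion [w, x, y, z].
In Python, from bench import get_obs, camera, hand_in, tcp_to_grasp gives the robot as it stands.
- The arm moves only by the shell command python3 -m inch 'ROWS' [OPENING]. ROWS is JSON, a list of rows, each an object with "delta_pos": the shift along the tool's x, y, z in cm, a list of three; "rotation": the turn, a rotation vector about the tool's x, y, z in rad, a list of three. In form: [{"delta_pos": [x, y, z], "rotation": [rx, ry, rz]}, ...]. A call has 1 to 10 rows; each row shifts and turns the commanded pose from where the row before left it, along the tool's axes as they then stand; what a row does not reach is not made up. A row lasts 1/10 s, in which the tool goes at most 50 mm and 8.59 degrees, less where a joint would pass 70% of its speed; a pose out of reach is approached as far as the arm can. A call is refused whole if a number of a shift passes 5 or a number of a turn 0.15, either way. A call with a gripper value outside its range is refused whole. OPENING is the finger opening in cm, from 0 to 8.54, set as the call begins (- or left out, the last holds). The fingers move at their own pace and stop on an object; the grip force is fixed at half the most. Time passes only in rows, so rows that do not move let the fingers close. It gives the time, the measured TCP pose, the force and the opening at its end, in the units of the state.
- get_obs(): the state, without advancing time (a new reading comes with each control period).
- camera(name): name is "side" or "top"; returns a dict with "color" (400x640x3 uint8, red, green, blue), "vfov" (degrees; the focal length in pixels is half the picture's height over the tangent of half this angle, whatever the lens; pixels are square), "cx", "cy" (the principal point, pixels), "k1" (the pictures are not rectified: a ray, as slopes to the right and down, at radius r is drawn at 1 + k1 r^2 times it, then the intrinsics apply), "eye" and "orientation" of the camera in the world. Camera axes: x right, y down, z forward; pixel columns grow to the right and rows downward; lengths in m; the calibration is good to about 2 mm. A picture is of the moment at which its call begins. There is no depth.
- hand_in(): hands the job in, once; it reports no verdict.
The state is a dict: "time_s": time; "q": joint angles; "dq": joint speeds; "joint_efforts": joint torques, N m; "eef_pos": TCP position; "eef_rot": TCP orientation; "wrist_force": force on the tool from outside, world axes, zero at the start; "torque": the same for the moment, N m; "opening": opening from 0.0 (shut) to 1.0 (fully open).
Only numpy, scipy, OpenCV 4.12 (cv2) and the standard library are available. Lean on these libraries where they do the work, as an engineer would, in place of code of your own. Each camera call takes 0.05 s, during which the arm holds its last target.

## Task

The last brass foot for the serving board is loose in one of the three sealed blue-lidded tins; the other two hold only hard wax. Pick the tins up one after another and shake each well from end to end a few times until you find the one that rattles, setting those that do not back down gently where they stood, lid up, and leaving the other things on the bench alone. Finish by holding the rattling tin out to me over the board, level and lid up, a good hand's breadth above it, and keep holding it still: do not put it down or let go.

Things in the scene. Friction and masses are not known exactly. Their poses are not given: they have to be found in the camera images.
- tin_1_center (a point): centre, half-way up (23 mm above its underside), of one of three identical sealed tins, bare metal with blue lid and white label: 112 mm long (own x axis), 58 wide (own y), 46 high (own z, to the lid), lid up on the bench. 0.12 to 0.3 kg: the amount of wax differs, so weight does not tell. Any one of the three may hold the loose foot.
- tin_2_center (a point): centre, half-way up (23 mm above its underside), of one of three identical sealed tins, bare metal with blue lid and white label: 112 mm long (own x axis), 58 wide (own y), 46 high (own z, to the lid), lid up on the bench. The loose foot is a brass ball, 30 mm, 120 g, that rolls freely in its tin, 36 mm either way from the middle along the length.
- tin_3_center (a point): centre, half-way up (23 mm above its underside), of one of three identical sealed tins, bare metal with blue lid and white label: 112 mm long (own x axis), 58 wide (own y), 46 high (own z, to the lid), lid up on the bench. The foot cannot be seen, only felt at the wrist: knocks and a shifting weight. In the other two tins nothing moves.
- board_top (a point): centre of the upper face, 25 mm above the bench, of an oak-and-blue-resin serving board that lies upside down on a grey mat, fixed: 160 mm (own x axis) x 280 mm (own y axis). Three brass ball feet stand 30 mm above this face near three of its corners; the fourth hole is bare.
- paper_cup: kraft paper cup with stirring sticks, 82 mm across the rim, 88 mm high (sticks to 130 mm); bystander, origin at the centre of its underside
- measuring_cup: clear plastic measuring cup, 76 mm across the rim, 95 mm high; bystander, origin at the centre of its underside
- tape_measure: black and orange tape measure, 75 x 36 x 62 mm, standing on its edge; bystander, origin at the centre of its underside

How it is judged:
By the outcome, as a careful person would: the job done as asked, in the order asked, and still so for the second after the job is handed in, while the arm keeps its last pose, push and grip.
It also fails if it takes over 72 s, if anything falls off the work surface, if the arm or the gripper's body presses on something with over 40 N, if the wrist force passes 120 N, or if a joint passes its speed limit or range.

## Working session

There is one attempt and no reset: what is moved stays moved. The work goes in short steps, Python scripts to look and compute and a shell command to move; the robot and the scene stay as the last step left them, time stands still between calls to the robot, and variables do not carry over. Pictures are saved under pics/ and viewed, and the job is handed in when it is done.

```bash
ls; mkdir -p pics; python3 - <<'E'
from bench import *
import cv2
o=get_obs();print(o, tcp_to_grasp)
for n in("side","top"):
    c=camera(n);cv2.imwrite(f"pics/{n}0.png",c["color"][:,:,::-1])
    print({k:v for k,v in c.items() if k!="color"})
E
```

```text
pics
{'time_s': 0.0, 'q': array([ 1.08670811e+00,  1.81543291e-01,  1.60800622e+00,  4.08435819e-05,
        1.35379395e+00, -2.06311793e-01]), 'dq': array([ 1.19740093e-03, -2.89257374e-05,  1.08121154e-03,  8.31935569e-05,
        3.25474981e-04,  5.38129755e-04]), 'joint_efforts': array([ 1.02341608e-03, -4.44872940e+01, -3.51340914e+01,  3.44949285e-05,
        9.02920176e-03,  1.37134199e-05]), 'eef_pos': array([0.15739226, 0.55247037, 0.23038375]), 'eef_rot': array([-3.14985268e-04,  1.38446439e-01,  9.90369535e-01, -8.17012258e-04]), 'wrist_force': array([-1.05329548,  0.56576287, -0.07355839]), 'torque': array([-0.0448773 ,  0.01127905, -0.05762455]), 'opening': 1.002753131442284} 0.0187
{'vfov': 54.94724470217629, 'cx': 321.3336272665956, 'cy': 204.06173580802712, 'k1': -0.05909674487322032, 'eye': array([ 0.45014402, -0.65476175,  0.73217721]), 'orientation': array([-0.36775489,  0.92703344, -0.07055346,  0.01968652])}
{'vfov': 56.40941667953298, 'cx': 316.67796825148173, 'cy': 194.46521466243746, 'k1': -0.04614075970231758, 'eye': array([ 0.3951417 , -0.02352448,  1.01190427]), 'orientation': array([-0.07143081,  0.70507051, -0.70411299,  0.04470023])}
```

View pics/side0.png

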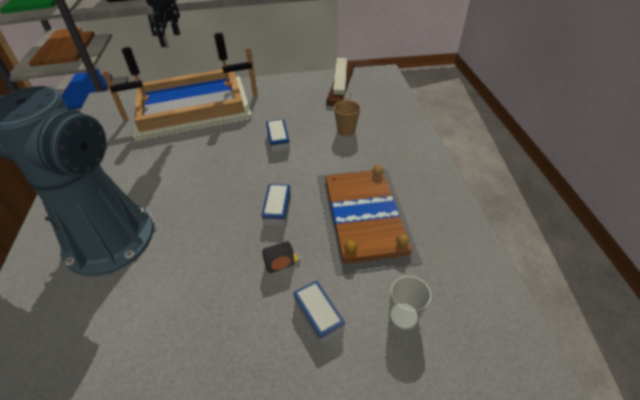

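View pics/top0.png

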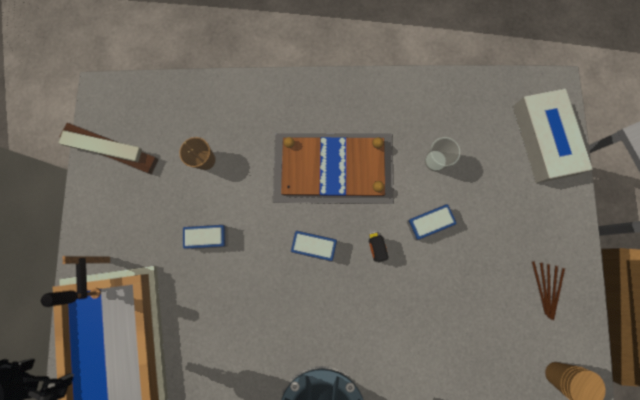

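The top view shows the three tins at about (204,237), (314,246) and (432,222). The tape is at (377,247), next to the right-hand tin. The board is at (333,166), the paper cup at (197,153) and the measuring cup at (442,154). I'll enlarge both views to read the corners.

```bash
python3 - <<'E'
import cv2
a=cv2.imread("pics/top0.png")
def crop(im,x,y,w,h,s,name):
    cv2.imwrite(name,cv2.resize(im[y:y+h,x:x+w],None,fx=s,fy=s,interpolation=cv2.INTER_CUBIC))
crop(a,170,195,130,90,6,"pics/t_a.png")
crop(a,280,195,130,90,6,"pics/t_b.png")
crop(a,360,195,130,90,6,"pics/t_c.png")
crop(a,265,120,135,90,5,"pics/t_board.png")
E
```

```text
(no output)
```

View pics/t_a.png

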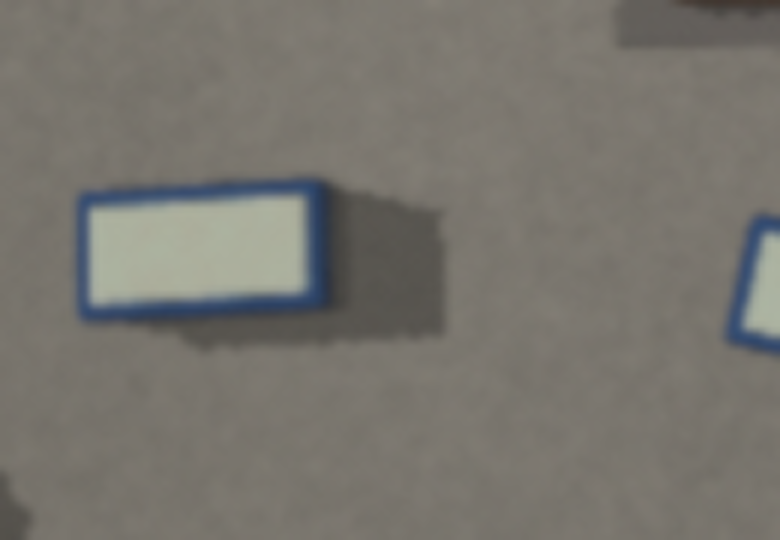

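View pics/t_b.png

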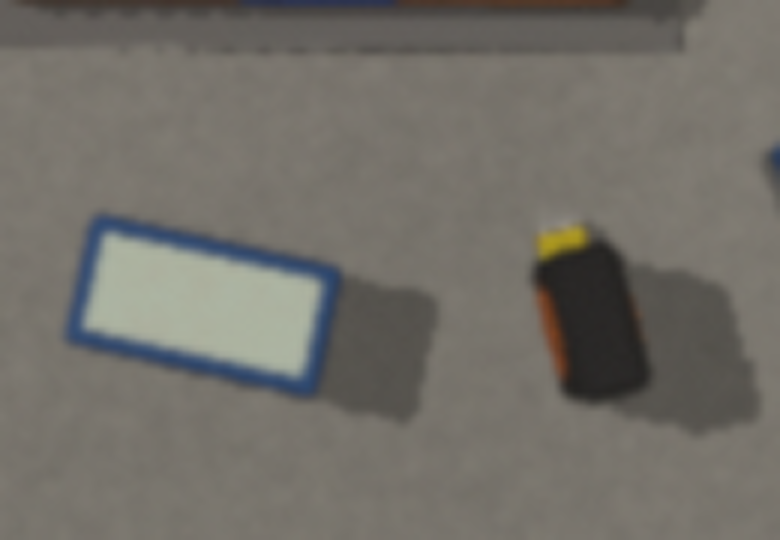

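View pics/t_c.png

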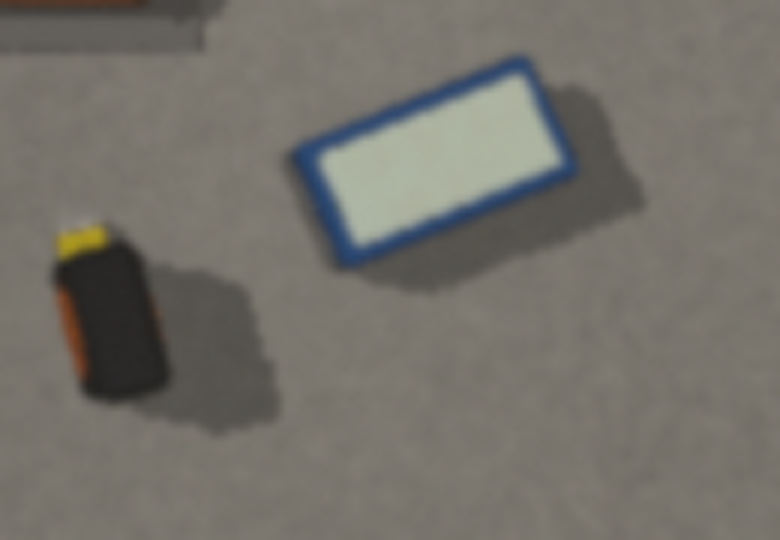

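View pics/t_board.png

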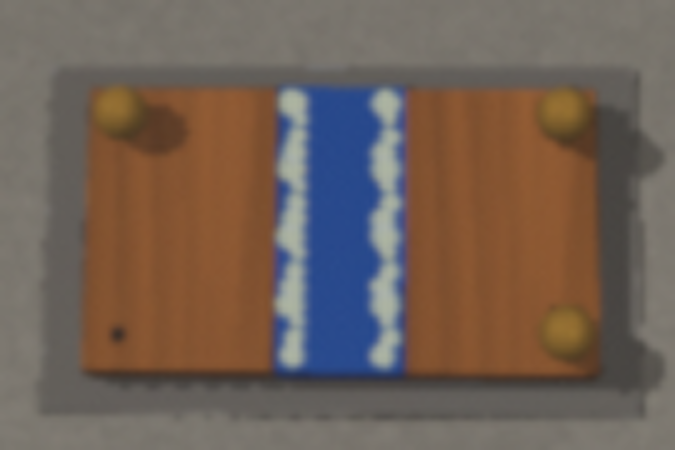

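The tin labels and lids and the board corners are sharp enough to read. Next: project the label corners at z=0.046 and the board corners at z=0.025, then check them against the sizes given and the side view.

```bash
cat > h.py <<'E'
import numpy as np, cv2
from scipy.spatial.transform import Rotation as R
def q2R(q): return R.from_quat([q[1],q[2],q[3],q[0]])
def KD(c):
    f=200/np.tan(np.radians(c["vfov"])/2)
    return np.array([[f,0,c["cx"]],[0,f,c["cy"]],[0,0,1.]]),np.array([c["k1"],0,0,0,0.])
def unproj(c,px,z):
    K,D=KD(c); p=cv2.undistortPoints(np.array(px,float).reshape(-1,1,2),K,D).reshape(-1,2)
    d=q2R(c["orientation"]).apply(np.c_[p,np.ones(len(p))])
    return c["eye"]+d*((z-c["eye"][2])/d[:,2])[:,None]
def proj(c,P):
    K,D=KD(c); Rm=q2R(c["orientation"]).inv().as_matrix()
    return cv2.projectPoints(np.array(P,float),cv2.Rodrigues(Rm)[0],-Rm@c["eye"],K,D)[0].reshape(-1,2)
def topcam():
    return {'vfov':56.40941667953298,'cx':316.67796825148173,'cy':194.46521466243746,'k1':-0.04614075970231758,'eye':np.array([0.3951417,-0.02352448,1.01190427]),'orientation':np.array([-0.07143081,0.70507051,-0.70411299,0.04470023])}
def sidecam():
    return {'vfov':54.94724470217629,'cx':321.3336272665956,'cy':204.06173580802712,'k1':-0.05909674487322032,'eye':np.array([0.45014402,-0.65476175,0.73217721]),'orientation':np.array([-0.36775489,0.92703344,-0.07055346,0.01968652])}
E
python3 - <<'E'
from h import *
T=topcam();S=sidecam()
L={'A':([(88,206),(310,192),(310,294),(88,306)],170,195,6,.046),
'B':([(105,232),(326,280),(302,382),(82,332)],280,195,6,.046),
'C':([(318,152),(522,72),(564,160),(356,250)],360,195,6,.046),
'board':([(88,87),(598,90),(600,376),(82,372)],265,120,5,.025)}
im=cv2.imread("pics/side0.png"); im=cv2.resize(im,None,fx=1.25,fy=1.25)
for k,(p,ox,oy,s,z) in L.items():
    px=(np.array(p)+.5)/s-.5+[ox,oy]
    w=unproj(T,px,z); e=(w[1]-w[0]+w[2]-w[3])/2; sh=(w[3]-w[0]+w[2]-w[1])/2
    c=w.mean(0); yaw=np.arctan2(e[1],e[0]); print(k,c.round(4),'len',np.linalg.norm(e).round(4),np.linalg.norm(sh).round(4),'yaw deg',np.degrees(yaw).round(1), 'yaw from short',np.degrees(np.arctan2(sh[1],sh[0])).round(1), 'r',np.hypot(*c[:2]).round(3))
    if k!='board':
        u=np.array([np.cos(yaw),np.sin(yaw),0]);v=np.array([-u[1],u[0],0])
        for zz in(.046,0):
          P=[[*(c+a*.056*u+b*.029*v)[:2],zz] for a,b in((1,1),(1,-1),(-1,-1),(-1,1))]
          cv2.polylines(im,[np.int32(proj(S,P)*1.25+.5)],True,(0,0,255) if zz else (0,255,255),1)
    else: cv2.polylines(im,[np.int32(proj(S,w)*1.25+.5)],True,(0,255,0),1)
cv2.imwrite("pics/side_chk.png",im)
# bystanders
print('tape',unproj(T,(np.array([[540,255],[600,240],[650,385],[570,398]]))/6+[280,195],.06).round(3))
print('papercup rim',unproj(T,[[197,153]],.088),'mcup',unproj(T,[[443,153]],.095))
E
```

```text
A [0.4452 0.3121 0.046 ] len 0.099 0.044 yaw deg -86.4 yaw from short -177.0 r 0.544
B [0.4221 0.0211 0.046 ] len 0.0969 0.0441 yaw deg -102.2 yaw from short 167.1 r 0.423
C [ 0.4857 -0.2869  0.046 ] len 0.0971 0.0429 yaw deg -67.9 yaw from short -159.0 r 0.564
board [ 0.6388 -0.0291  0.025 ] len 0.2793 0.1595 yaw deg -90.7 yaw from short 179.4 r 0.639
tape [[ 0.442 -0.123  0.06 ]
 [ 0.449 -0.148  0.06 ]
 [ 0.388 -0.168  0.06 ]
 [ 0.383 -0.134  0.06 ]]
papercup rim [[0.6586342 0.324619  0.088    ]] mcup [[ 0.65281527 -0.30686586  0.095     ]]
```

View pics/side_chk.png

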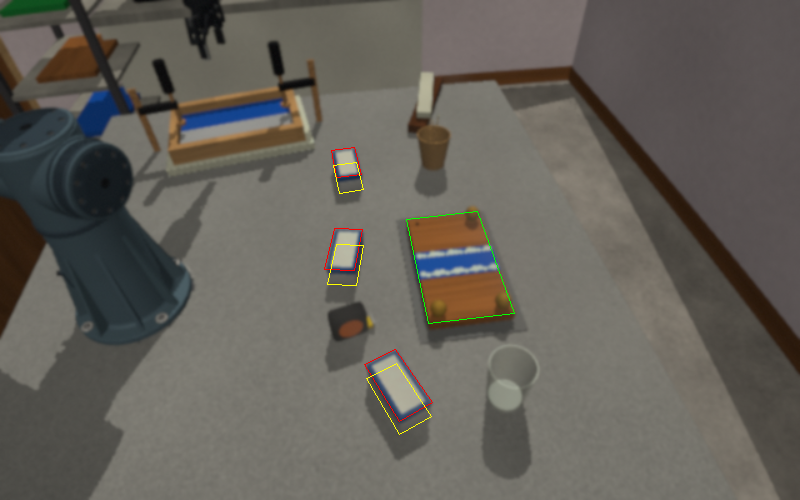

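All sizes check out: label about 98x44, board 279x160, and the outlines land on the objects in the side view. Tin A is at (0.445, 0.312), B at (0.422, 0.021) and C at (0.486, -0.287). I'll start with A, lifting and turning first (1.234 rad).

```bash
cat >> h.py <<'E'
def st(target=None):
    from bench import get_obs
    o=get_obs(); r=q2R(o["eef_rot"]); Rm=r.as_matrix()
    print('t',round(o["time_s"],2),'pos',o["eef_pos"].round(4),'head',np.degrees(np.arctan2(Rm[1,0],Rm[0,0])).round(2),'z',Rm[:,2].round(4),'F',o["wrist_force"].round(1),'M',o["torque"].round(2),'op',round(o["opening"],3),'q',o["q"].round(2))
    if target is not None: print('delta tool cm',(Rm.T@(np.array(target)-o["eef_pos"])*100).round(2))
E
python3 -m inch '[{"delta_pos":[0,0,-1],"rotation":[0,0,0.14]},{"delta_pos":[0,0,-1],"rotation":[0,0,0.14]},{"delta_pos":[0,0,-1],"rotation":[0,0,0.14]},{"delta_pos":[0,0,-1],"rotation":[0,0,0.14]},{"delta_pos":[0,0,-1],"rotation":[0,0,0.14]},{"delta_pos":[0,0,-1],"rotation":[0,0,0.14]},{"delta_pos":[0,0,-1],"rotation":[0,0,0.14]},{"delta_pos":[0,0,-1],"rotation":[0,0,0.14]},{"delta_pos":[0,0,0],"rotation":[0,0,0.114]}]' 8.5
python3 -c "
from h import *
st([.4452,.3121,.16])"
```

```text
time_s: 1.0
eef_pos: [0.1579, 0.5534, 0.3126]
eef_rot: [-0.0, 0.688, 0.726, 0.001]
wrist_force: [-0.2, 0.8, -0.2]
opening: 0.994
t 1.0 pos [0.1579 0.5534 0.3126] head 93.07 z [ 9.0e-04  1.6e-03 -1.0e+00] F [-0.2  0.8 -0.2] M [-0.01 -0.01  0.02] op 0.994 q [ 1.09  0.12  1.51 -0.    1.51  1.03]
delta tool cm [-25.66  27.38  15.24]
```

```bash
python3 -m inch '[{"delta_pos":[-2.57,2.74,0],"rotation":[0,0,0]},{"delta_pos":[-2.57,2.74,0],"rotation":[0,0,0]},{"delta_pos":[-2.57,2.74,0],"rotation":[0,0,0]},{"delta_pos":[-2.57,2.74,0],"rotation":[0,0,0]},{"delta_pos":[-2.57,2.74,0],"rotation":[0,0,0]},{"delta_pos":[-2.57,2.74,3],"rotation":[0,0,0]},{"delta_pos":[-2.57,2.74,3],"rotation":[0,0,0]},{"delta_pos":[-2.57,2.74,3],"rotation":[0,0,0]},{"delta_pos":[-2.57,2.74,3],"rotation":[0,0,0]},{"delta_pos":[-2.57,2.74,3],"rotation":[0,0,0]}]'
python3 -m inch '[{"delta_pos":[0,0,0],"rotation":[0,0,0]}]'
python3 - <<'E'
from h import *
st([.4452,.3121,.010])
from bench import camera
c=camera("top");cv2.imwrite("pics/t1.png",cv2.resize(c["color"][150:330,130:300,::-1],None,fx=3,fy=3))
E
```

```text
time_s: 2.0
eef_pos: [0.447, 0.3113, 0.1599]
eef_rot: [-0.0, 0.686, 0.728, -0.0]
wrist_force: [0.3, 0.3, 0.4]
opening: 0.998
time_s: 2.1
eef_pos: [0.4465, 0.3084, 0.1563]
eef_rot: [-0.001, 0.688, 0.726, -0.004]
wrist_force: [-0.9, 0.1, 0.1]
opening: 0.996
t 2.1 pos [0.4465 0.3084 0.1563] head 93.12 z [-0.0068 -0.0041 -1.    ] F [-0.9  0.1  0.1] M [0.01 0.03 0.06] op 0.996 q [ 0.39  0.19  1.75 -0.    1.2   0.33]
delta tool cm [ 0.43 -0.   14.63]
```

View pics/t1.png

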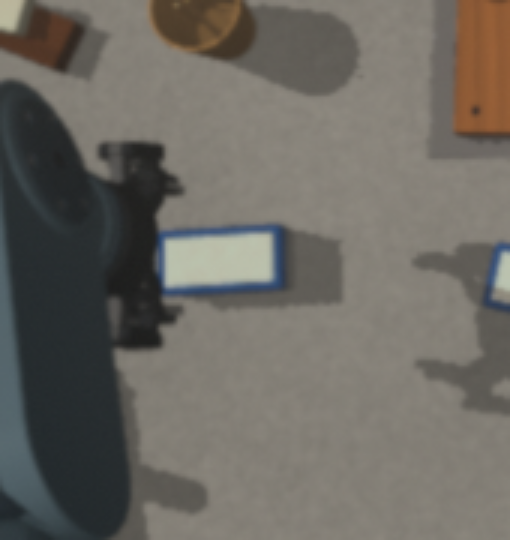

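The gripper stands over tin A; its image offset fits the parallax. Now descending.

```bash
python3 -m inch '[{"delta_pos":[0,0,2.5],"rotation":[0,0,0]},{"delta_pos":[0,0,2.5],"rotation":[0,0,0]},{"delta_pos":[0,0,2.5],"rotation":[0,0,0]},{"delta_pos":[0,0,2],"rotation":[0,0,0]},{"delta_pos":[0,0,2],"rotation":[0,0,0]},{"delta_pos":[0,0,2],"rotation":[0,0,0]},{"delta_pos":[0,0,1],"rotation":[0,0,0]},{"delta_pos":[0,0,0],"rotation":[0,0,0]},{"delta_pos":[0,0,0],"rotation":[0,0,0]}]'
python3 - <<'E'
from h import *
st([.4452,.3121,.010])
from bench import camera
c=camera("side");cv2.imwrite("pics/s2.png",cv2.resize(c["color"][80:200,220:360,::-1],None,fx=4,fy=4))
E
```

```text
time_s: 3.05
eef_pos: [0.4467, 0.3133, 0.0172]
eef_rot: [0.0, 0.686, 0.728, 0.001]
wrist_force: [0.1, 0.0, -0.3]
opening: 0.999
t 3.05 pos [0.4467 0.3133 0.0172] head 93.42 z [ 1.1e-03  5.0e-04 -1.0e+00] F [ 0.1  0.  -0.3] M [-0.04 -0.02 -0.01] op 0.999 q [0.39 0.41 1.81 0.   0.92 0.33]
delta tool cm [-0.11 -0.16  0.72]
```

View pics/s2.png

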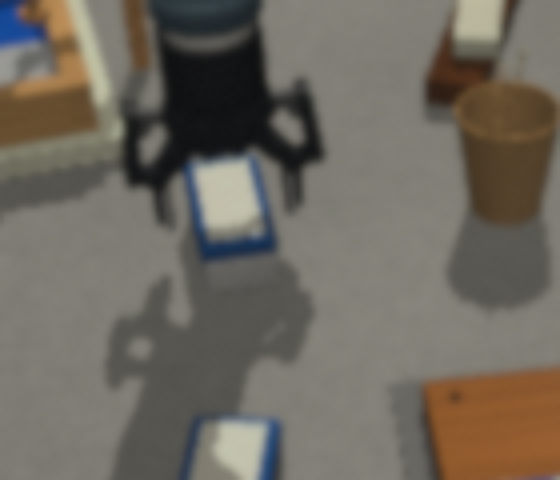

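The fingers straddle tin A. I'll go down the last 7 mm, shift 1.5 mm in y and close.

```bash
python3 -m inch '[{"delta_pos":[-0.05,-0.1,0.6],"rotation":[0,0,0]},{"delta_pos":[0,0,0],"rotation":[0,0,0]}]'
python3 -m inch '[{"delta_pos":[0,0,0],"rotation":[0,0,0]},{"delta_pos":[0,0,0],"rotation":[0,0,0]},{"delta_pos":[0,0,0],"rotation":[0,0,0]},{"delta_pos":[0,0,0],"rotation":[0,0,0]},{"delta_pos":[0,0,0],"rotation":[0,0,0]},{"delta_pos":[0,0,0],"rotation":[0,0,0]}]' 4.5
python3 -c "
from h import *
st()"
python3 -m inch '[{"delta_pos":[0,0,-1],"rotation":[0,0,0]},{"delta_pos":[0,0,-2.5],"rotation":[0,0,0]},{"delta_pos":[0,0,-3],"rotation":[0,0,0]},{"delta_pos":[0,0,-3],"rotation":[0,0,0]},{"delta_pos":[0,0,-3],"rotation":[0,0,0]},{"delta_pos":[0,0,-2.5],"rotation":[0,0,0]},{"delta_pos":[0,0,0],"rotation":[0,0,0]},{"delta_pos":[0,0,0],"rotation":[0,0,0]}]'
python3 - <<'E'
from h import *
st()
from bench import camera
c=camera("side");cv2.imwrite("pics/s3.png",cv2.resize(c["color"][20:200,220:400,::-1],None,fx=3,fy=3))
E
```

```text
time_s: 3.3
eef_pos: [0.4452, 0.312, 0.0103]
eef_rot: [0.0, 0.686, 0.728, 0.0]
wrist_force: [-0.3, -0.0, -0.3]
opening: 0.992
time_s: 3.9
eef_pos: [0.4459, 0.3122, 0.0108]
eef_rot: [0.0, 0.686, 0.728, 0.0]
wrist_force: [-0.3, -0.8, 5.2]
opening: 0.672
t 3.9 pos [0.4459 0.3122 0.0108] head 93.38 z [ 9.e-04  3.e-04 -1.e+00] F [-0.3 -0.8  5.2] M [-0.09  0.11 -0.02] op 0.672 q [ 0.39  0.42  1.81 -0.    0.91  0.33]
time_s: 4.7
eef_pos: [0.4451, 0.312, 0.1602]
eef_rot: [0.0, 0.686, 0.728, 0.0]
wrist_force: [-0.3, -1.1, -1.4]
opening: 0.672
t 4.7 pos [0.4451 0.312  0.1602] head 93.39 z [ 2.e-04  1.e-04 -1.e+00] F [-0.3 -1.1 -1.4] M [-0.01  0.03  0.02] op 0.672 q [0.39 0.19 1.75 0.   1.2  0.33]
```

View pics/s3.png

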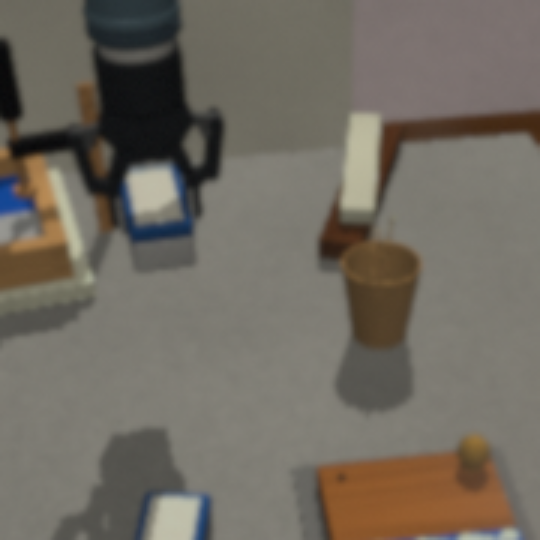

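Tin A is lifted cleanly, with the opening steady at 0.672. I'll shake it along tool x, away from the tray, and log the force at each row.

```bash
g(){ grep -E "eef_pos|wrist" | tr '\n' ' '; python3 -c "
from bench import get_obs
print(get_obs()['torque'].round(3))"; }
A='x'
python3 -m inch '[{"delta_pos":[-4,0,0],"rotation":[0,0,0]}]'|g
python3 -m inch '[{"delta_pos":[-4,0,0],"rotation":[0,0,0]}]'|g
python3 -m inch '[{"delta_pos":[4,0,0],"rotation":[0,0,0]}]'|g
python3 -m inch '[{"delta_pos":[4,0,0],"rotation":[0,0,0]}]'|g
python3 -m inch '[{"delta_pos":[-4,0,0],"rotation":[0,0,0]}]'|g
python3 -m inch '[{"delta_pos":[-4,0,0],"rotation":[0,0,0]}]'|g
python3 -m inch '[{"delta_pos":[4,0,0],"rotation":[0,0,0]}]'|g
python3 -m inch '[{"delta_pos":[4,0,0],"rotation":[0,0,0]}]'|g
python3 -m inch '[{"delta_pos":[-4,0,0],"rotation":[0,0,0]}]'|g
python3 -m inch '[{"delta_pos":[-4,0,0],"rotation":[0,0,0]}]'|g
python3 -m inch '[{"delta_pos":[4,0,0],"rotation":[0,0,0]}]'|g
python3 -m inch '[{"delta_pos":[4,0,0],"rotation":[0,0,0]}]'|g
python3 -m inch '[{"delta_pos":[-4,0,0],"rotation":[0,0,0]}]'|g
python3 -m inch '[{"delta_pos":[-4,0,0],"rotation":[0,0,0]}]'|g
python3 -m inch '[{"delta_pos":[4,0,0],"rotation":[0,0,0]}]'|g
python3 -m inch '[{"delta_pos":[4,0,0],"rotation":[0,0,0]}]'|g
python3 -m inch '[{"delta_pos":[0,0,0],"rotation":[0,0,0]}]'|g
python3 -m inch '[{"delta_pos":[0,0,0],"rotation":[0,0,0]}]'|g
python3 -m inch '[{"delta_pos":[0,0,0],"rotation":[0,0,0]}]'|g
python3 -c "
from h import *
st()"
```

```text
eef_pos: [0.4464, 0.274, 0.1586] wrist_force: [1.0, -0.7, -1.0] [-0.001 -0.034 -0.018]
eef_pos: [0.4484, 0.2315, 0.1581] wrist_force: [0.3, -0.7, -1.3] [-0.035 -0.008  0.003]
eef_pos: [0.4492, 0.2618, 0.1574] wrist_force: [1.4, 1.0, -1.1] [ 0.041 -0.015 -0.002]
eef_pos: [0.4459, 0.309, 0.1582] wrist_force: [0.7, 0.7, -0.1] [ 0.043 -0.033 -0.069]
eef_pos: [0.4444, 0.2796, 0.1579] wrist_force: [0.3, -1.6, -2.0] [-0.071 -0.04   0.017]
eef_pos: [0.4477, 0.2335, 0.1577] wrist_force: [0.6, -0.8, -1.2] [-0.052 -0.076  0.033]
eef_pos: [0.4489, 0.2625, 0.1572] wrist_force: [0.5, 1.5, -0.8] [ 0.047 -0.061 -0.042]
eef_pos: [0.4457, 0.3093, 0.1581] wrist_force: [1.3, 0.1, -2.2] [ 0.001 -0.075  0.037]
eef_pos: [0.4443, 0.2797, 0.1579] wrist_force: [1.1, -1.6, -2.1] [-0.014 -0.028  0.013]
eef_pos: [0.4476, 0.2336, 0.1576] wrist_force: [0.8, -0.8, -1.3] [-0.003 -0.059 -0.032]
eef_pos: [0.4489, 0.2626, 0.1571] wrist_force: [1.0, 0.8, -1.1] [ 0.041 -0.081  0.004]
eef_pos: [0.4457, 0.3093, 0.1581] wrist_force: [0.1, 0.9, -1.4] [ 0.044  0.032 -0.033]
eef_pos: [0.4443, 0.2797, 0.1578] wrist_force: [1.5, -2.5, -1.8] [-0.075 -0.022 -0.04 ]
eef_pos: [0.4477, 0.2336, 0.1576] wrist_force: [0.4, -0.8, -1.9] [-0.079 -0.011  0.013]
eef_pos: [0.4489, 0.2625, 0.1572] wrist_force: [1.4, 0.8, -0.6] [ 0.041 -0.02   0.011]
eef_pos: [0.4457, 0.3093, 0.1581] wrist_force: [0.7, 0.3, -0.5] [-0.002 -0.083 -0.042]
eef_pos: [0.4442, 0.3141, 0.1583] wrist_force: [0.1, 0.2, -1.9] [ 0.033  0.014 -0.014]
eef_pos: [0.4439, 0.3119, 0.1581] wrist_force: [-0.3, 0.9, -1.7] [-0.012  0.022  0.048]
eef_pos: [0.4444, 0.3113, 0.1588] wrist_force: [0.5, -0.1, -2.3] [ 0.015 -0.003  0.006]
t 6.65 pos [0.4444 0.3113 0.1588] head 93.39 z [-0.0027 -0.0015 -1.    ] F [ 0.5 -0.1 -2.3] M [ 0.02 -0.    0.01] op 0.669 q [ 0.39  0.19  1.75 -0.    1.2   0.33]
```

The force pattern repeats at the noise level, with no knocks. As a second check I'll tilt end-up and back both ways, comparing the levelled moments; a ball would shift them by about 0.085 N m.

```bash
cat > samp.py <<'E'
import sys,numpy as np
from bench import get_obs,camera
M=[];F=[]
for i in range(int(sys.argv[1])):
    o=get_obs();M.append(o["torque"]);F.append(o["wrist_force"]);camera("top")
print(np.mean(M,0).round(3),'+-',(np.std(M,0)/len(M)**.5).round(3),'F',np.mean(F,0).round(2))
E
t(){ python3 samp.py 12; }
python3 -m inch '[{"delta_pos":[0,0,0],"rotation":[0,0.15,0]},{"delta_pos":[0,0,0],"rotation":[0,0.15,0]},{"delta_pos":[0,0,0],"rotation":[0,0.1,0]},{"delta_pos":[0,0,0],"rotation":[0,0,0]},{"delta_pos":[0,0,0],"rotation":[0,0,0]},{"delta_pos":[0,0,0],"rotation":[0,0,0]}]' >/dev/null; t
python3 -m inch '[{"delta_pos":[0,0,0],"rotation":[0,-0.15,0]},{"delta_pos":[0,0,0],"rotation":[0,-0.15,0]},{"delta_pos":[0,0,0],"rotation":[0,-0.1,0]},{"delta_pos":[0,0,0],"rotation":[0,0,0]},{"delta_pos":[0,0,0],"rotation":[0,0,0]}]'>/dev/null; t
python3 -m inch '[{"delta_pos":[0,0,0],"rotation":[0,-0.15,0]},{"delta_pos":[0,0,0],"rotation":[0,-0.15,0]},{"delta_pos":[0,0,0],"rotation":[0,-0.1,0]},{"delta_pos":[0,0,0],"rotation":[0,0,0]},{"delta_pos":[0,0,0],"rotation":[0,0,0]},{"delta_pos":[0,0,0],"rotation":[0,0,0]}]' >/dev/null; t
python3 -m inch '[{"delta_pos":[0,0,0],"rotation":[0,0.15,0]},{"delta_pos":[0,0,0],"rotation":[0,0.15,0]},{"delta_pos":[0,0,0],"rotation":[0,0.1,0]},{"delta_pos":[0,0,0],"rotation":[0,0,0]},{"delta_pos":[0,0,0],"rotation":[0,0,0]}]'>/dev/null; t
python3 -c "
from h import *
st([.4455,.3121,.0108])"
```

```text
[-0.265 -0.021  0.002] +- [0.009 0.006 0.007] F [ 0.11 -0.26 -1.32]
[ 0.006  0.013 -0.016] +- [0.009 0.009 0.006] F [ 0.01  0.03 -1.14]
[ 0.254  0.012 -0.001] +- [0.01  0.004 0.007] F [ 0.07  0.06 -1.28]
[-0.011  0.003 -0.002] +- [0.008 0.01  0.011] F [ 0.27  0.13 -1.28]
t 11.25 pos [0.4453 0.3121 0.1602] head 93.4 z [-2.e-04 -2.e-04 -1.e+00] F [ 0.2 -0.5 -1.8] M [-0.06 -0.01 -0.03] op 0.669 q [ 0.39  0.19  1.75 -0.    1.2   0.33]
delta tool cm [-0.    0.02 14.94]
```

Tin A reads as wax: the levelled moments agree (0.006 against -0.011). I'll set it back down gently.

```bash
python3 -m inch '[{"delta_pos":[0,0,3],"rotation":[0,0,0]},{"delta_pos":[0,0,3],"rotation":[0,0,0]},{"delta_pos":[0,0,3],"rotation":[0,0,0]},{"delta_pos":[0,0,2.5],"rotation":[0,0,0]},{"delta_pos":[0,0,1.5],"rotation":[0,0,0]},{"delta_pos":[0,0,0.8],"rotation":[0,0,0]},{"delta_pos":[0,0,0.4],"rotation":[0,0,0]},{"delta_pos":[0,0,0.2],"rotation":[0,0,0]},{"delta_pos":[0,0,0.2],"rotation":[0,0,0]},{"delta_pos":[0,0,0.1],"rotation":[0,0,0]}]'
python3 -m inch '[{"delta_pos":[0,0,0.1],"rotation":[0,0,0]},{"delta_pos":[0,0,0.1],"rotation":[0,0,0]},{"delta_pos":[0,0,0],"rotation":[0,0,0]}]'
python3 -c "
from h import *
st([.4455,.3121,.0108])"
```

```text
time_s: 12.25
eef_pos: [0.446, 0.3123, 0.014]
eef_rot: [0.0, 0.686, 0.728, 0.001]
wrist_force: [-0.3, 1.1, -0.2]
opening: 0.668
time_s: 12.55
eef_pos: [0.4454, 0.312, 0.0113]
eef_rot: [0.0, 0.686, 0.728, 0.0]
wrist_force: [0.0, -0.5, -1.8]
opening: 0.668
t 12.55 pos [0.4454 0.312  0.0113] head 93.38 z [ 1.e-04  0.e+00 -1.e+00] F [ 0.  -0.5 -1.8] M [-0.01 -0.04  0.02] op 0.668 q [ 0.39  0.42  1.82 -0.    0.91  0.33]
delta tool cm [0.01 0.01 0.05]
```

```bash
python3 -m inch '[{"delta_pos":[0,0,0.07],"rotation":[0,0,0]},{"delta_pos":[0,0,0],"rotation":[0,0,0]}]'
python3 -m inch '[{"delta_pos":[0,0,0.0],"rotation":[0,0,0]},{"delta_pos":[0,0,0],"rotation":[0,0,0]},{"delta_pos":[0,0,0],"rotation":[0,0,0]},{"delta_pos":[0,0,0],"rotation":[0,0,0]},{"delta_pos":[0,0,0],"rotation":[0,0,0]}]' 8.5
python3 -m inch '[{"delta_pos":[0,0,-1.5],"rotation":[0,0,0]},{"delta_pos":[0,0,-2.5],"rotation":[0,0,0]},{"delta_pos":[0,0,-3],"rotation":[0,0,0.07]},{"delta_pos":[0,0,-4],"rotation":[0,0,0.13]},{"delta_pos":[0,0,-2],"rotation":[0,0,0.07]},{"delta_pos":[0,0,0],"rotation":[0,0,0]}]'
python3 -c "
from h import *
st([.4221,.0211,.14])"
```

```text
time_s: 12.75
eef_pos: [0.4455, 0.3121, 0.0108]
eef_rot: [0.0, 0.686, 0.728, 0.0]
wrist_force: [-0.1, -0.3, -0.3]
opening: 0.667
time_s: 13.25
eef_pos: [0.4454, 0.312, 0.0106]
eef_rot: [-0.0, 0.686, 0.728, -0.0]
wrist_force: [0.4, 0.6, -0.1]
opening: 0.994
time_s: 13.85
eef_pos: [0.448, 0.3132, 0.1457]
eef_rot: [0.001, 0.778, 0.628, 0.004]
wrist_force: [0.4, -1.2, 0.8]
opening: 0.992
t 13.85 pos [0.448  0.3132 0.1457] head 77.85 z [ 0.0078  0.0033 -1.    ] F [ 0.4 -1.2  0.8] M [ 0.02 -0.    0.01] op 0.992 q [0.39 0.21 1.76 0.   1.17 0.6 ]
delta tool cm [-29.11   3.61   0.45]
```

```bash
python3 -m inch '[{"delta_pos":[-3.61,0.5,0],"rotation":[0,0,0]},{"delta_pos":[-3.61,0.5,0],"rotation":[0,0,0]},{"delta_pos":[-3.61,0.5,0],"rotation":[0,0,0]},{"delta_pos":[-3.61,0.5,0],"rotation":[0,0,0]},{"delta_pos":[-3.61,0.5,0],"rotation":[0,0,0]},{"delta_pos":[-3.61,0.5,0],"rotation":[0,0,0]},{"delta_pos":[-3.61,0.5,0],"rotation":[0,0,0]},{"delta_pos":[-3.61,0.5,0],"rotation":[0,0,0]},{"delta_pos":[0,0,0],"rotation":[0,0,0]},{"delta_pos":[0,0,0],"rotation":[0,0,0]}]'
python3 - <<'E'
from h import *
st([.4221,.0211,.0105])
from bench import camera
c=camera("top");cv2.imwrite("pics/t4.png",cv2.resize(c["color"][100:300,140:420,::-1],None,fx=2.8,fy=2.8))
E
```

```text
time_s: 14.85
eef_pos: [0.4235, 0.0207, 0.1403]
eef_rot: [-0.0, 0.778, 0.628, -0.0]
wrist_force: [0.7, 1.3, 0.9]
opening: 0.992
t 14.85 pos [0.4235 0.0207 0.1403] head 77.82 z [-9.e-04  5.e-04 -1.e+00] F [0.7 1.3 0.9] M [-0.01  0.03 -0.04] op 0.992 q [-0.23 -0.06  2.06  0.    1.14 -0.02]
delta tool cm [ 0.   -0.13 12.98]
```

View pics/t4.png

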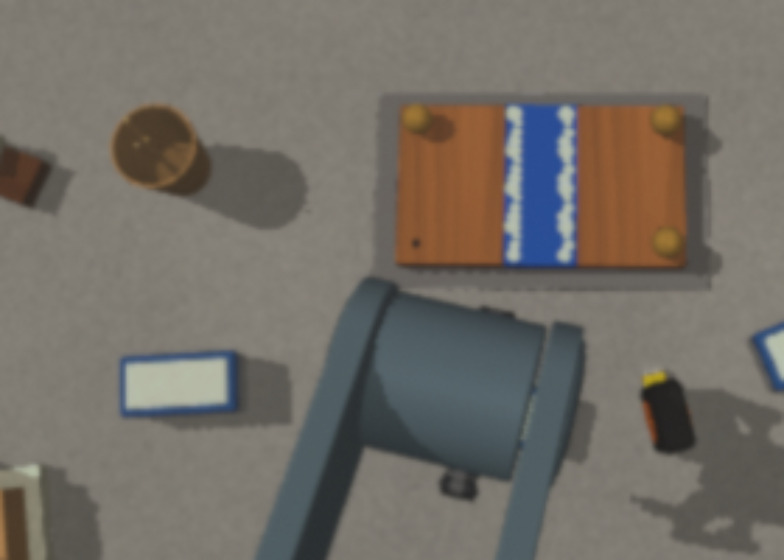

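Tin A is back at crop (178,383), i.e. pixel (203.6,236.8), where it stood. The arm is over B, so I'll descend and grip.

```bash
python3 -m inch '[{"delta_pos":[0,-0.05,2.5],"rotation":[0,0,0]},{"delta_pos":[0,-0.05,2.5],"rotation":[0,0,0]},{"delta_pos":[0,0,2.5],"rotation":[0,0,0]},{"delta_pos":[0,0,2],"rotation":[0,0,0]},{"delta_pos":[0,0,1.5],"rotation":[0,0,0]},{"delta_pos":[0,0,1],"rotation":[0,0,0]},{"delta_pos":[0,0,0.5],"rotation":[0,0,0]},{"delta_pos":[0,0,0.4],"rotation":[0,0,0]},{"delta_pos":[0,0,0],"rotation":[0,0,0]},{"delta_pos":[0,0,0],"rotation":[0,0,0]}]'
python3 - <<'E'
from h import *
st([.4221,.0211,.0105])
from bench import camera
c=camera("side");cv2.imwrite("pics/s5.png",cv2.resize(c["color"][140:260,210:350,::-1],None,fx=4,fy=4))
E
```

```text
time_s: 15.9
eef_pos: [0.4235, 0.0214, 0.0121]
eef_rot: [0.0, 0.778, 0.629, 0.0]
wrist_force: [0.6, -0.8, 0.3]
opening: 0.99
t 15.9 pos [0.4235 0.0214 0.0121] head 77.92 z [ 1.e-03 -2.e-04 -1.e+00] F [ 0.6 -0.8  0.3] M [0.01 0.   0.03] op 0.99 q [-0.23  0.2   2.12 -0.    0.82 -0.02]
delta tool cm [-0.06 -0.13  0.16]
```

View pics/s5.png

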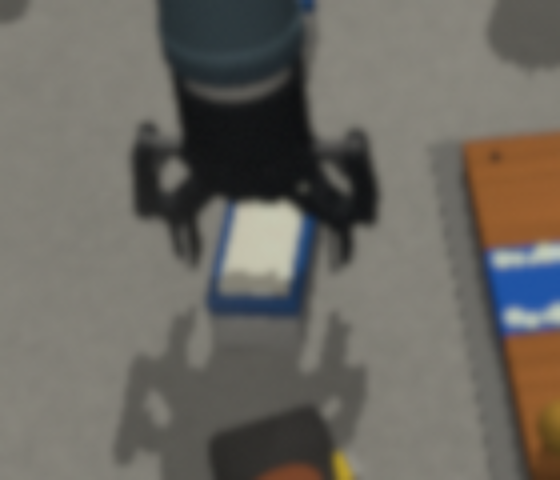

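The fingers straddle B. Close and lift.

```bash
python3 -m inch '[{"delta_pos":[0,-0.1,0.12],"rotation":[0,0,0]},{"delta_pos":[0,0,0],"rotation":[0,0,0]}]'
python3 -m inch '[{"delta_pos":[0,0,0],"rotation":[0,0,0]},{"delta_pos":[0,0,0],"rotation":[0,0,0]},{"delta_pos":[0,0,0],"rotation":[0,0,0]},{"delta_pos":[0,0,0],"rotation":[0,0,0]},{"delta_pos":[0,0,0],"rotation":[0,0,0]},{"delta_pos":[0,0,0],"rotation":[0,0,0]}]' 4.5
python3 -c "
from h import *
st()"
python3 -m inch '[{"delta_pos":[0,0,-1],"rotation":[0,0,0]},{"delta_pos":[0,0,-2.5],"rotation":[0,0,0]},{"delta_pos":[0,0,-3],"rotation":[0,0,0]},{"delta_pos":[0,0,-3],"rotation":[0,0,0]},{"delta_pos":[0,0,-3],"rotation":[0,0,0]},{"delta_pos":[0,0,-2.5],"rotation":[0,0,0]},{"delta_pos":[0,0,0],"rotation":[0,0,0]},{"delta_pos":[0,0,0],"rotation":[0,0,0]}]'
python3 samp.py 4
python3 -c "
from h import *
st()"
```

```text
time_s: 16.15
eef_pos: [0.4221, 0.0216, 0.0106]
eef_rot: [0.0, 0.778, 0.629, 0.0]
wrist_force: [-0.3, 0.1, 0.3]
opening: 0.996
time_s: 16.75
eef_pos: [0.4227, 0.0215, 0.0109]
eef_rot: [0.0, 0.778, 0.629, 0.0]
wrist_force: [-0.4, -1.0, 5.2]
opening: 0.669
t 16.75 pos [0.4227 0.0215 0.0109] head 77.91 z [ 1.2e-03 -3.0e-04 -1.0e+00] F [-0.4 -1.   5.2] M [ 0.05  0.07 -0.02] op 0.669 q [-0.23  0.2   2.12 -0.    0.82 -0.02]
time_s: 17.55
eef_pos: [0.4215, 0.0218, 0.1598]
eef_rot: [-0.0, 0.778, 0.629, -0.0]
wrist_force: [-0.4, -0.1, -4.2]
opening: 0.671
[-0.012 -0.013  0.01 ] +- [0.009 0.02  0.012] F [ 0.13  0.21 -4.51]
t 17.75 pos [0.4207 0.022  0.1586] head 77.91 z [-3.6e-03  8.0e-04 -1.0e+00] F [ 0.1 -0.2 -4.7] M [-0.01 -0.03  0.01] op 0.673 q [-0.23 -0.09  2.05  0.    1.19 -0.02]
```

```bash
g(){ grep -E "eef_pos|wrist" | tr '\n' ' '; python3 -c "
from bench import get_obs
print(get_obs()['torque'].round(3))"; }
python3 -m inch '[{"delta_pos":[4,0,0],"rotation":[0,0,0]}]'|g
python3 -m inch '[{"delta_pos":[4,0,0],"rotation":[0,0,0]}]'|g
python3 -m inch '[{"delta_pos":[-4,0,0],"rotation":[0,0,0]}]'|g
python3 -m inch '[{"delta_pos":[-4,0,0],"rotation":[0,0,0]}]'|g
python3 -m inch '[{"delta_pos":[4,0,0],"rotation":[0,0,0]}]'|g
python3 -m inch '[{"delta_pos":[4,0,0],"rotation":[0,0,0]}]'|g
python3 -m inch '[{"delta_pos":[-4,0,0],"rotation":[0,0,0]}]'|g
python3 -m inch '[{"delta_pos":[-4,0,0],"rotation":[0,0,0]}]'|g
python3 -m inch '[{"delta_pos":[4,0,0],"rotation":[0,0,0]}]'|g
python3 -m inch '[{"delta_pos":[4,0,0],"rotation":[0,0,0]}]'|g
python3 -m inch '[{"delta_pos":[-4,0,0],"rotation":[0,0,0]}]'|g
python3 -m inch '[{"delta_pos":[-4,0,0],"rotation":[0,0,0]}]'|g
python3 -m inch '[{"delta_pos":[4,0,0],"rotation":[0,0,0]}]'|g
python3 -m inch '[{"delta_pos":[4,0,0],"rotation":[0,0,0]}]'|g
python3 -m inch '[{"delta_pos":[-4,0,0],"rotation":[0,0,0]}]'|g
python3 -m inch '[{"delta_pos":[-4,0,0],"rotation":[0,0,0]}]'|g
python3 -m inch '[{"delta_pos":[0,0,0],"rotation":[0,0,0]}]'|g
python3 -m inch '[{"delta_pos":[0,0,0],"rotation":[0,0,0]}]'|g
python3 -m inch '[{"delta_pos":[0,0,0],"rotation":[0,0,0]}]'|g
t(){ python3 samp.py 12; }
python3 -m inch '[{"delta_pos":[0,0,0],"rotation":[0,0.15,0]},{"delta_pos":[0,0,0],"rotation":[0,0.15,0]},{"delta_pos":[0,0,0],"rotation":[0,0.1,0]},{"delta_pos":[0,0,0],"rotation":[0,0,0]},{"delta_pos":[0,0,0],"rotation":[0,0,0]},{"delta_pos":[0,0,0],"rotation":[0,0,0]}]' >/dev/null; t
python3 -m inch '[{"delta_pos":[0,0,0],"rotation":[0,-0.15,0]},{"delta_pos":[0,0,0],"rotation":[0,-0.15,0]},{"delta_pos":[0,0,0],"rotation":[0,-0.1,0]},{"delta_pos":[0,0,0],"rotation":[0,0,0]},{"delta_pos":[0,0,0],"rotation":[0,0,0]}]'>/dev/null; t
python3 -m inch '[{"delta_pos":[0,0,0],"rotation":[0,-0.15,0]},{"delta_pos":[0,0,0],"rotation":[0,-0.15,0]},{"delta_pos":[0,0,0],"rotation":[0,-0.1,0]},{"delta_pos":[0,0,0],"rotation":[0,0,0]},{"delta_pos":[0,0,0],"rotation":[0,0,0]},{"delta_pos":[0,0,0],"rotation":[0,0,0]}]' >/dev/null; t
python3 -m inch '[{"delta_pos":[0,0,0],"rotation":[0,0.15,0]},{"delta_pos":[0,0,0],"rotation":[0,0.15,0]},{"delta_pos":[0,0,0],"rotation":[0,0.1,0]},{"delta_pos":[0,0,0],"rotation":[0,0,0]},{"delta_pos":[0,0,0],"rotation":[0,0,0]}]'>/dev/null; t
python3 -c "
from h import *
st([.4227,.0215,.0109])"
```

```text
eef_pos: [0.4299, 0.0582, 0.1591] wrist_force: [1.0, 0.5, -3.2] [ 0.068 -0.046 -0.039]
eef_pos: [0.4385, 0.1, 0.1592] wrist_force: [1.4, 0.5, -4.0] [ 0.2   -0.086 -0.006]
eef_pos: [0.4298, 0.0719, 0.1592] wrist_force: [0.9, -2.5, -3.5] [-0.088 -0.024  0.027]
eef_pos: [0.4211, 0.025, 0.159] wrist_force: [0.9, -2.1, -3.8] [-0.24  -0.029  0.   ]
eef_pos: [0.4307, 0.0499, 0.1592] wrist_force: [1.9, 1.6, -3.7] [ 0.042 -0.092  0.03 ]
eef_pos: [0.4393, 0.0967, 0.1594] wrist_force: [0.7, 0.3, -3.3] [-0.069 -0.07   0.003]
eef_pos: [0.4299, 0.0707, 0.1593] wrist_force: [1.3, -1.8, -3.5] [-0.09  -0.073 -0.004]
eef_pos: [0.4211, 0.0246, 0.159] wrist_force: [0.6, -0.5, -4.4] [-0.103 -0.002 -0.003]
eef_pos: [0.4307, 0.0497, 0.1593] wrist_force: [2.1, 1.9, -2.8] [ 0.001 -0.105 -0.017]
eef_pos: [0.4393, 0.0966, 0.1594] wrist_force: [0.7, 0.4, -3.4] [ 0.126 -0.07   0.003]
eef_pos: [0.4299, 0.0707, 0.1592] wrist_force: [0.1, -1.9, -4.6] [-0.111 -0.01  -0.018]
eef_pos: [0.4211, 0.0245, 0.159] wrist_force: [0.7, -1.2, -3.9] [-0.203  0.022 -0.028]
eef_pos: [0.4307, 0.0497, 0.1593] wrist_force: [2.3, 1.4,
[... 337 characters left out ...]
: [0.7, 0.7, -3.6] [ 0.014 -0.063 -0.006]
eef_pos: [0.4214, 0.0213, 0.1594] wrist_force: [0.3, -0.4, -4.2] [ 0.069 -0.037 -0.027]
eef_pos: [0.4217, 0.022, 0.1597] wrist_force: [0.7, -0.5, -4.2] [ 0.125 -0.028 -0.03 ]
[-0.396  0.079  0.007] +- [0.024 0.007 0.007] F [ 0.15  0.13 -4.05]
[ 0.01  -0.005 -0.011] +- [0.011 0.009 0.008] F [-0.06 -0.27 -4.03]
[ 0.386 -0.078  0.001] +- [0.021 0.011 0.007] F [-0.06 -0.27 -4.02]
[-0.039  0.019  0.005] +- [0.009 0.009 0.01 ] F [-0.04  0.49 -4.22]
t 24.25 pos [0.422  0.0218 0.1603] head 77.93 z [-2.e-04 -1.e-04 -1.e+00] F [-0.2 -0.4 -4. ] M [-0.01 -0.02  0.02] op 0.67 q [-0.23 -0.09  2.04 -0.    1.19 -0.02]
delta tool cm [-1.000e-02  7.000e-02  1.494e+01]
```

B behaves differently. The moment at the same shake phase varied (0.20, -0.07, 0.13, 0.17), and after stopping it drifted 0.014, 0.069, 0.125. I'll confirm with time traces through a tilt and a return.

```bash
cat > tr.py <<'E'
import sys,numpy as np
from bench import get_obs,camera
r=[]
for i in range(int(sys.argv[1])):
    r.append(get_obs()["torque"][0]);camera("top")
print(np.round(r,2))
E
python3 -m inch '[{"delta_pos":[0,0,0],"rotation":[0,0.15,0]},{"delta_pos":[0,0,0],"rotation":[0,0,0]}]' >/dev/null; python3 tr.py 20
python3 -m inch '[{"delta_pos":[0,0,0],"rotation":[0,-0.15,0]},{"delta_pos":[0,0,0],"rotation":[0,-0.15,0]},{"delta_pos":[0,0,0],"rotation":[0,0,0]}]' >/dev/null; python3 tr.py 20
python3 -m inch '[{"delta_pos":[0,0,0],"rotation":[0,0.15,0]},{"delta_pos":[0,0,0],"rotation":[0,0,0]}]' >/dev/null; python3 tr.py 20
python3 -c "
from h import *
st([.4227,.0215,.0109])"
```

```text
[-0.27 -0.21 -0.14 -0.13 -0.17 -0.1  -0.14 -0.21 -0.09 -0.01 -0.22 -0.07
 -0.04 -0.23 -0.03 -0.04 -0.29 -0.08 -0.15 -0.25]
[ 0.17  0.2   0.13  0.15  0.12  0.1   0.41  0.14  0.01  0.23  0.06  0.19
  0.14  0.11  0.22 -0.03  0.23  0.07  0.12  0.22]
[-0.04 -0.01 -0.08 -0.04  0.   -0.06 -0.01 -0.03 -0.05 -0.03 -0.02 -0.02
 -0.04 -0.02 -0.05 -0.01 -0.01  0.    0.01 -0.03]
t 27.95 pos [0.4221 0.0216 0.1604] head 77.9 z [-0.e+00 -1.e-04 -1.e+00] F [-1.1 -0.4 -4.1] M [-0.05  0.02  0.01] op 0.668 q [-0.23 -0.09  2.04 -0.    1.19 -0.02]
delta tool cm [ 0.    0.06 14.95]
```

B rattles. When tilted, its moment jumps by ±0.1 N m with a 0.41 spike as the ball bounces at the end. At level the noise is ±0.02, and A stayed at about ±0.03 even when tilted. I'll carry it level over the board centre at this height, which puts the underside about 125 mm above the board.

```bash
python3 -m inch '[{"delta_pos":[0,1,0],"rotation":[0,0,0]},{"delta_pos":[0,2,0],"rotation":[0,0,0]},{"delta_pos":[-0.1,2.8,0],"rotation":[0,0,0]},{"delta_pos":[-0.1,3,0],"rotation":[0,0,0]},{"delta_pos":[-0.1,3,0],"rotation":[0,0,0]},{"delta_pos":[-0.1,3,0],"rotation":[0,0,0]},{"delta_pos":[0,2.8,0],"rotation":[0,0,0]},{"delta_pos":[0,2.2,0],"rotation":[0,0,0]},{"delta_pos":[0,1.5,0],"rotation":[0,0,0]},{"delta_pos":[0,0.9,0],"rotation":[0,0,0]}]'
python3 -m inch '[{"delta_pos":[0,0,0],"rotation":[0,0,0]},{"delta_pos":[0,0,0],"rotation":[0,0,0]},{"delta_pos":[0,0,0],"rotation":[0,0,0]},{"delta_pos":[0,0,0],"rotation":[0,0,0]},{"delta_pos":[0,0,0],"rotation":[0,0,0]},{"delta_pos":[0,0,0],"rotation":[0,0,0]}]'
python3 - <<'E'
from h import *
st([.6388,-.0291,.161])
from bench import camera
c=camera("side");cv2.imwrite("pics/s9.png",cv2.resize(c["color"][:,:,::-1],None,fx=1.25,fy=1.25))
c=camera("top");cv2.imwrite("pics/t9.png",cv2.resize(c["color"][:,:,::-1],None,fx=1.25,fy=1.25))
E
```

```text
time_s: 28.95
eef_pos: [0.6398, -0.0294, 0.1597]
eef_rot: [0.0, 0.778, 0.629, -0.0]
wrist_force: [0.3, 0.4, -3.3]
opening: 0.665
time_s: 29.55
eef_pos: [0.6382, -0.0287, 0.1606]
eef_rot: [0.0, 0.778, 0.629, 0.0]
wrist_force: [-0.2, 0.4, -4.7]
opening: 0.67
t 29.55 pos [ 0.6382 -0.0287  0.1606] head 77.91 z [ 3.e-04 -1.e-04 -1.e+00] F [-0.2  0.4 -4.7] M [0.   0.02 0.07] op 0.67 q [-0.23  0.39  1.5  -0.    1.26 -0.02]
delta tool cm [-0.03  0.07 -0.04]
```

View pics/s9.png

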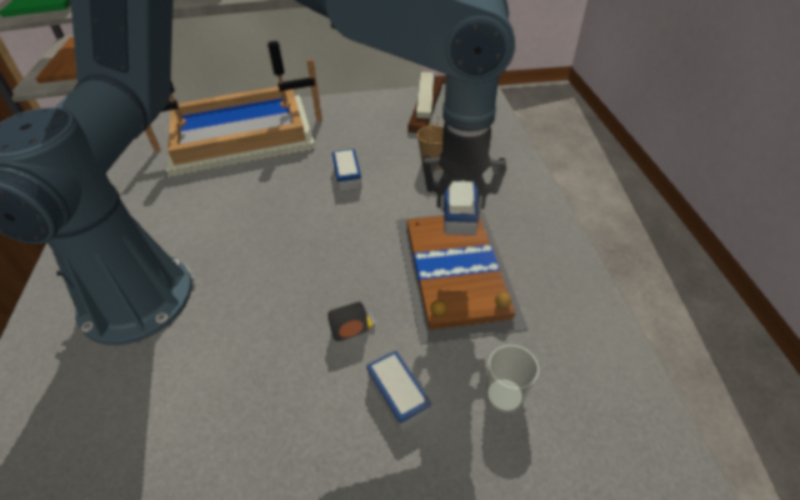

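View pics/t9.png

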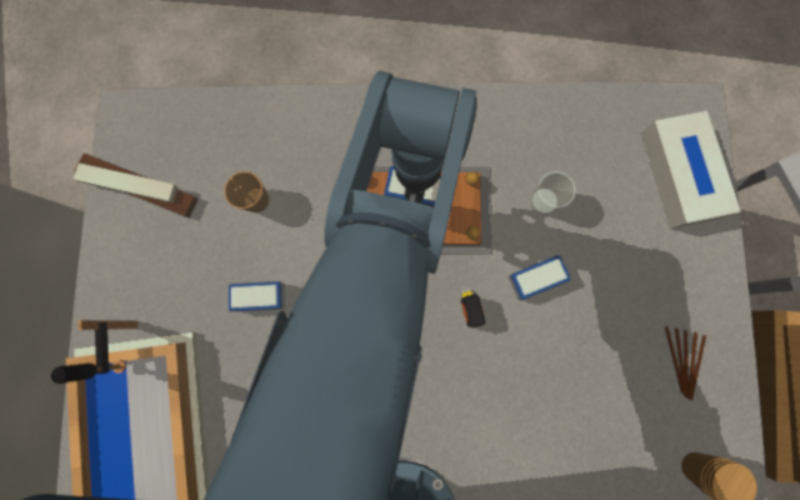

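The side view shows tin B at (462,205), held lid up over the board. A, at (347,165), and C, at (398,385), are in place, and so are the bystanders. One last check for slip: overlay the expected level outline.

```bash
python3 - <<'E'
from h import *
from bench import camera
c=camera("side");im=np.ascontiguousarray(c["color"][:,:,::-1]);s=5;x0,y0=310,110
im=cv2.resize(im[y0:y0+100,x0:x0+130],None,fx=s,fy=s,interpolation=cv2.INTER_CUBIC)
a=np.radians(77.9);u=np.array([np.cos(a),np.sin(a),0]);v=np.array([-u[1],u[0],0]);C=np.array([.6382,-.0287,0])
for z in(.150,.196):
    P=[C+i*.056*u+j*.029*v+[0,0,z] for i,j in((1,1),(1,-1),(-1,-1),(-1,1))]
    cv2.polylines(im,[np.int32((proj(c,P)-[x0,y0]+.5)*s)],True,(0,0,255),1)
cv2.imwrite("pics/s10.png",im); st()
E
```

```text
t 29.7 pos [ 0.6383 -0.0287  0.1605] head 77.91 z [ 2.e-04 -1.e-04 -1.e+00] F [-0.1  0.3 -4.8] M [ 0.    0.02 -0.01] op 0.667 q [-0.23  0.39  1.5  -0.    1.26 -0.02]
```

View pics/s10.png

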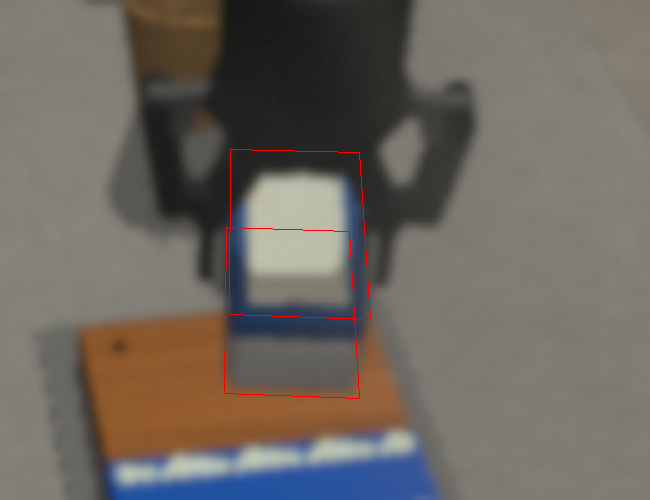

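The outline fits to about 1 px, so the tin is level. Handing in.

```bash
python3 -c "
from bench import hand_in
print(hand_in())"
```

```text
the job is handed in; nothing more can be done
None
```

I found the rattling tin on the second try, and the arm is now holding it still over the board. I handed the job in at about 29.7 s of the 72 s allowed.

- **First tin, left (0.445, 0.312):** It did not rattle. The force pattern repeated evenly through four end-to-end shakes. After tilting it both ways, the levelled moment differed by only 0.017 N m, where a loose ball should give about 0.085. I set it back gently, lid up, and later pictures show it where it stood.
- **Second tin, middle (0.422, 0.021):** It rattled. The moment varied irregularly from shake to shake and drifted after the arm stopped. When tilted it knocked by about ±0.1 N m with a spike of 0.41, while level noise was about ±0.02.
- **Third tin:** I did not touch it, since the foot was already found. The cups and tape measure were not moved either.

**Final hold:** the tin is centred over the board at about (0.638, -0.029), with its underside about 125 mm above the board. The tool is vertical to within 0.001 and the grip opening is steady.

**Checks that did not fully agree:**
- The middle tin's levelled moments after the two tilts differed by only 0.05 N m, less than expected, so I relied on the knocks instead.
- In the last side view, its lower near edge sits about 1 px (about 2 mm) from the predicted level outline, close to the calibration limit.

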